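# Inspect the lug of a dish on a coasting banding wheel

## Robot

A 7-joint arm with a two-finger parallel gripper is mounted at the origin on the work surface. World frame = base frame: x ahead of the robot, y to its left, z up, the work surface at z = 0. Lengths are in mm, angles in rad, forces in N, time in s.
With the tool pointing down it reaches from about 400 to 875 mm from the base axis. Payload 6.5 kg.
Tool frame: the origin (TCP) lies where the fingers leave the gripper's body, on its centre line; the fingertips stand 64 mm ahead of it and the grasp point (between the pads) lies 45 mm ahead of it; z points along the fingers, y is the line along which they close (so a half turn about z gives the same grasp; the last joint's range is limited). The gripper opens to 88 mm and grips with 3 to 60 N. Pads are 18 mm wide; open, the fingers measure 123 mm over their backs; the gripper's body (75 mm by 187 mm) begins 45 mm behind the grasp point.
Start: joints at [-1.38, 0.536, -0.004, 1.538, 0.003, 1.067, -0.071], TCP at [165.085, 628.679, 302.716] pointing down, gripper open.
Joint ranges: [-2.7, 2.7], [-0.37, 2.16], [-1.27, 1.26], [0.24, 2.4], [-1.31, 4.45], [0.19, 1.91], [-2.76, 2.76]. Speed limits (rad/s): [2.39, 2.39, 3.14, 3.14, 3.14, 3.14, 3.14].

## Interface

Orientations are given as a rotation vector (axis times angle).
In Python, from workcell import ctrl gives the robot as it stands. The module is installed in compiled form; this text tells all that it offers.
- The arm moves only by the tool carry_out, never from a script. Its argument "targets" is a list that holds one entry, the list of rows, each a list of 7 numbers: the finger opening in m, from 0 to 0.0881, then the shift along the tool's x, y, z in m, then the turn, a rotation vector about the tool's x, y, z in rad. In form: [[[jaw, dx, dy, dz, ax, ay, az], ...]]. A call has exactly 10 rows; each row shifts and turns the commanded pose from where the row before left it, along the tool's axes as they then stand; what a row does not reach is not made up. A row lasts 1/10 s, in which the tool goes at most 50 mm and 8.59 degrees, less where a joint would pass 70% of its speed; a pose out of reach is approached as far as the arm can. A call is refused whole if a number of a shift passes 0.05 or a number of a turn 0.15, either way. A call with a gripper value outside its range is refused whole. The fingers move at their own pace and stop on an object; the grip force is fixed at half the most. Time passes only in rows, so rows that do not move let the fingers close, or fill a call up. It gives the time, the measured TCP pose, the force, the opening and the grip force at its end, in the units of the state.
- ctrl.state(): the state, without advancing time (a new reading comes with each control period).
- ctrl.grab_frame(name): name is "side" or "top" or "wrist"; returns a dict with "img" (480x640x3 uint8, red, green, blue), "fov_y" (degrees; the focal length in pixels is half the picture's height over the tangent of half this angle, whatever the lens; pixels are square), "cx", "cy" (the principal point, pixels), "position" and "rotation" of the camera in the world. Camera axes: x right, y down, z forward; pixel columns grow to the right and rows downward; lengths in mm; the calibration is good to about 2 mm. The wrist camera is an equidistant fisheye: a pixel r from the principal point sees the ray r / f radians off the axis. A picture is of the moment at which its call begins. There is no depth.
- ctrl.hand_in(): hands the job in; it is judged then, once.
The state is a dict: "t": time; "q": joint angles; "dq": joint speeds; "effort": joint torques, N m; "position": TCP position; "tool_rot": TCP orientation; "force": force on the tool from outside, world axes, zero at the start; "torque": the same for the moment, N m; "opening": finger opening in mm; "finger_force": force on a finger pad.
Only numpy, scipy, OpenCV 4.12 (cv2) and the standard library are available. Lean on these libraries where they do the work, as an engineer would, in place of code of your own. Each camera call takes 0.05 s, during which the arm holds its last target. There are 200 camera calls.

## Task

Take the inspection lamp out of its cradle, then set the banding wheel turning gently, about one turn in six to eight seconds, and let go of it. While the wheel coasts freely, keep the upright lamp's lens two to three centimetres above the dish's lug and follow it round for seven seconds without touching the wheel; never touch the dish, and leave everything else alone. Finish while still holding the lamp upright in the gripper, clear above the dish.

Things in the scene. Friction and masses are not known exactly. Their poses are not given: they have to be found in the camera images.
- wheel (a joint): angle of the banding wheel's turning head (rad, growing counter-clockwise seen from above, any number of turns; either way will do). Its light bearing has 0.0013 N m s/rad viscous and 0.0004 N m dry friction; inertia with the dish about 0.024 kg m2 (varies by day), so it coasts to half speed in roughly 10 s.
- turntable: foot of the banding wheel, fixed to the table; origin on the wheel's upright axis at table height. It carries the turning head (aluminium disc, 280 mm across, 16 mm thick, top face 70 mm above the table, nominal 2.2 kg) and the dish (0.45 kg).
- axis (a point): the wheel's axis at the top face of the head (70 mm above the table)
- dish: white round oven dish, 160 mm across the rim, 45 mm tall, fixed at the centre of the head with its rim 115 mm above the table; one flat lug sticks out from its rim. Origin under its centre, on the axis; x points to the lug.
- lug (a point): centre of the top face of the dish's only lug, 100 mm from the wheel's axis, 115 mm above the table. The lug is 40 mm wide, 12 mm thick and reaches out to 120 mm from the axis.
- stand: cradle of the lamp: round foot 90 mm across and 6 mm thick with a tube 56 mm across outside, 46 mm inside, its rim 42 mm above the table; fixed. Origin under its centre.
- lamp: black inspection lamp, 150 mm long, nominal 0.14 kg, upright in the cradle with its lens down. Grip part 28 mm across from 38 to 146 mm above the lens; head at the lens end 36 mm across, 28 mm long. Origin at the centre of the lens; z runs along the lamp from lens to tail. Stands with the lens 7 mm above the table.
- peg0 (a point): centre of the top of a steel peg on the wheel's head to push when turning it by hand, 60 degrees counter-clockwise (seen from above) from the lug, 122 mm from the axis; 12 mm across, 30 mm tall, top 100 mm above the table. All pegs are alike.
- peg1 (a point): centre of the top of a steel peg on the wheel's head to push when turning it by hand, 180 degrees counter-clockwise (seen from above) from the lug, 122 mm from the axis; 12 mm across, 30 mm tall, top 100 mm above the table. All pegs are alike.
- peg2 (a point): centre of the top of a steel peg on the wheel's head to push when turning it by hand, 300 degrees counter-clockwise (seen from above) from the lug, 122 mm from the axis; 12 mm across, 30 mm tall, top 100 mm above the table. All pegs are alike.
- brush_pot: terracotta brush pot, 72 across, 90 tall, brushes up to 145 (mm); origin under its centre; bystander, leave alone
- plates: pile of four white plates, 160 across, 64 tall (mm); origin under its centre; bystander, leave alone
- mug: white mug, 80 across, 90 tall (mm); origin under its centre; bystander, leave alone
- bowl: white bowl, 130 across, 55 tall (mm); origin under its centre; bystander, leave alone
- brush: brush 150 mm long, lying flat; origin under its middle; bystander, leave alone
- glaze_jar: white jar, 60 across, 80 tall (mm); origin under its centre; bystander, leave alone
- sponge_block: cork-coloured block 90 x 55 x 30 (mm); origin under its centre; bystander, leave alone
Mind the look-alikes: they are no part of the job. Of the things like the lamp, leave any that is green; of the rest the smaller one is meant.

How it is judged (in metres and radians):
On the way, in this order (a step that is already met when the one before it is completed fails the run):
1. the lamp is held in the gripper, its lens clear above the cradle (contact force between the fingers and lamp above 2 N and height (world z) of lamp above 0.05 m and contact force between lamp and stand below 0.3 N), for 0.2 s.
2. the wheel turns by itself, untouched, faster than 0.5 rad/s ((velocity of joint wheel above 0.5 rad/s or velocity of joint wheel below -0.5 rad/s) and contact force between each of lamp, the arm, the fingers and turntable below 0.3 N), for 0.2 s.
3. the lens stays over the lug of the coasting wheel: within 25 mm sideways, 5 to 60 mm above it, lamp within 0.3 rad of upright, wheel and dish untouched, wheel faster than 0.2 rad/s, for 6 s (contact force between the fingers and lamp above 2 N and horizontal distance between lamp and lug below 0.025 m and height (world z) of lamp between 0.12 and 0.175 m and angle between lamp's own z axis and vertical below 0.3 rad and (velocity of joint wheel above 0.2 rad/s or velocity of joint wheel below -0.2 rad/s) and contact force between each of lamp, the arm, the fingers and turntable below 0.3 N), for 6 s.
At the end, for the whole second after the job is handed in: The lamp is held in the gripper (more than 2 N), within 0.35 rad of upright, its lens more than 120 mm above the table (the dish's rim is at 115 mm), and touches neither cradle nor wheel; the robot does not touch the wheel or the dish (contact force between the fingers and lamp above 2 N and height (world z) of lamp above 0.12 m and angle between lamp's own z axis and vertical below 0.35 rad and contact force between lamp and stand below 0.3 N and contact force between each of lamp, the arm, the fingers and turntable below 0.3 N); the arm keeps its last pose, push and grip.
It fails at once if the wheel is spun faster than 2 rad/s (velocity of joint wheel above 2 rad/s or velocity of joint wheel below -2 rad/s).
It fails at once if the dish is touched (more than 1 N) (contact force between any of lamp, the arm, the fingers and dish above 1 N).
It fails at once if the wheel is struck with more than 20 N (contact force between any of lamp, the arm, the fingers and turntable above 20 N).
It fails at once if a bystander is displaced by more than 30 mm (distance of any of brush_pot, plates, mug, bowl, brush, glaze_jar, sponge_block from where it was at the start of the episode above 0.03 m).
It also fails if it takes over 48 s, if anything falls off the work surface, if the arm or the gripper's body presses on something with over 40 N, if the wrist force passes 120 N, or if a joint passes its speed limit or range.

## Working session

There is one attempt and no reset: what is moved stays moved. The work goes in short steps, Python scripts to look and compute and a tool call to move; the robot and the scene stay as the last step left them, time stands still between calls to the robot, and variables do not carry over. Pictures are saved under pics/ and viewed, at most 10 in all, crops included, and the job is handed in when it is done.

Besides the shell and the picture viewer there is one more tool, called after ">>>" by a JSON object that holds its "method" and its "body", one argument or row to a line. carry_out: Moves the arm, as the interface text tells. Its arguments: {"type":"object","properties":{"targets":{"type":"array","items":{"type":"array","items":{"type":"array","items":{"type":"number"}}}}},"required":["targets"]}

```bash
mkdir -p pics; cat > h.py <<'E'
import numpy as np, cv2
from workcell import ctrl
def grab(n,save=None):
    f=ctrl.grab_frame(n)
    if save: cv2.imwrite('pics/'+save+'.png',f['img'][:,:,::-1])
    return f
def ray(f,u,v):
    F=240/np.tan(np.radians(f['fov_y'])/2); d=np.array([u-f['cx'],v-f['cy']],float)
    return np.array(f['rotation']).reshape(3,3)@np.array([d[0]/F,d[1]/F,1])
def rayw(f,u,v):
    F=240/np.tan(np.radians(f['fov_y'])/2); d=np.array([u-f['cx'],v-f['cy']],float)
    r=np.hypot(*d); th=r/F; s=np.sin(th)/max(r,1e-9)
    return np.array(f['rotation']).reshape(3,3)@np.array([d[0]*s,d[1]*s,np.cos(th)])
def plane(f,u,v,z,R=ray):
    d=R(f,u,v); p=np.array(f['position'],float); return p+d*(z-p[2])/d[2]
def two(p1,d1,p2,d2):
    A=np.stack([d1,-d2],1); s=np.linalg.lstsq(A,p2-p1,rcond=None)[0]
    a=p1+d1*s[0]; b=p2+d2*s[1]; return (a+b)/2,np.linalg.norm(a-b)
E
python3 - <<'E'
from h import *
s=ctrl.state(); print({k:np.round(v,3).tolist() for k,v in s.items()})
for n in ['top','side','wrist']:
    f=grab(n,n+'0'); print(n,f['fov_y'],f['cx'],f['cy'],f['position'],np.round(f['rotation'],3).tolist())
E
```

```text
{'t': 0.0, 'q': [-1.38, 0.537, -0.004, 1.539, 0.003, 1.067, -0.071], 'dq': [0.0, -0.001, -0.001, 0.002, 0.0, -0.002, 0.001], 'effort': [0.001, -57.098, 0.991, -25.161, -0.056, 0.018, 0.0], 'position': [164.981, 628.202, 301.848], 'tool_rot': [-0.402, -3.116, 0.003], 'force': [-0.018, -1.479, 1.111], 'torque': [0.037, 0.003, 0.01], 'finger_force': 0.0, 'opening': 88.052}
top 52.577361521911094 322.1435034031256 234.8904769155364 [ 446.12397617   34.52255765 1105.60097537] [-2.143, 2.191, -0.11]
side 57.6379967217951 319.3652965454636 244.3985856567606 [ 198.28417774 -729.8955126   637.80420451] [-2.135, 0.437, -0.25]
wrist 65.70646984690485 315.5495104404812 240.68680859862408 [ 97.78557205 645.74148977 385.23456587] [2.306, 1.779, 0.242]
```

View pics/top0.png

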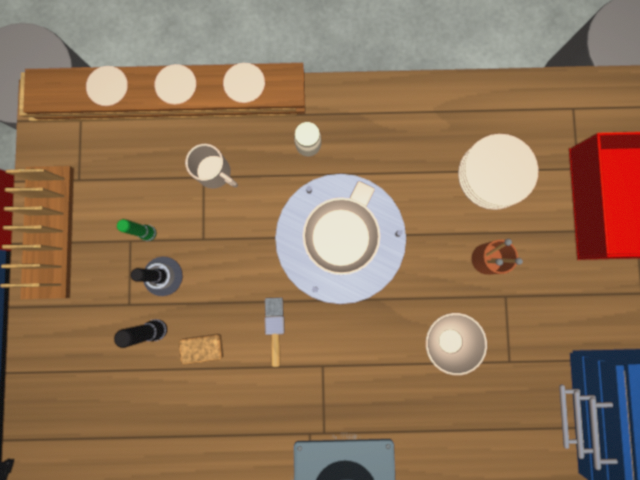

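View pics/side0.png

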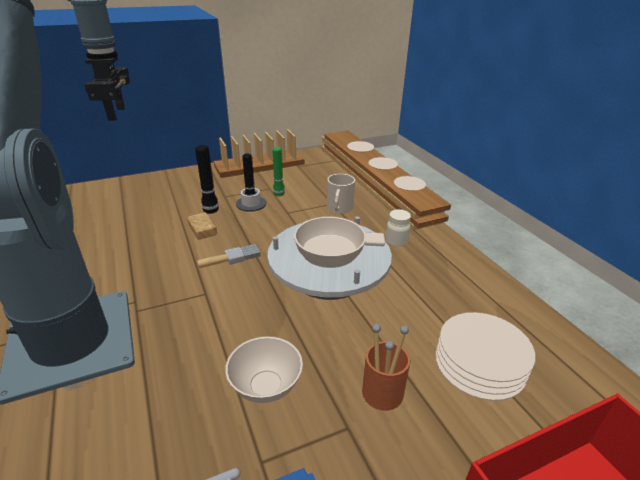

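```bash
python3 - <<'E'
s=open('h.py').read()
s=s.replace("np.array(f['rotation']).reshape(3,3)","cv2.Rodrigues(np.array(f['rotation'],float))[0]")
open('h.py','w').write(s)
from h import *
print(np.round(cv2.Rodrigues(np.array(ctrl.state()['tool_rot'],float))[0],3).tolist())
t=grab('top','top1'); sd=grab('side','side1'); w=grab('wrist','w1')
it=t['img'].astype(int); i2=sd['img'].astype(int)
def blob(img,roi):
    x0,x1,y0,y1=roi; c=img[y0:y1,x0:x1]; m=(c.max(2)<45).astype(np.uint8)
    n,l,st,ce=cv2.connectedComponentsWithStats(m); 
    for k in range(1,n):
        if st[k,4]>20: print('blob',st[k][:2]+[x0,y0],st[k][2:],ce[k]+[x0,y0])
blob(it,(120,190,255,295)); blob(it,(100,175,310,355)); blob(i2,(230,270,140,215))
# head disc: bluish
c=it; m=((c[:,:,2]-c[:,:,0]>8)&(c[:,:,2]>120)).astype(np.uint8); m[:160]=0;m[:,:260]=0;m[310:]=0;m[:,420:]=0
cn=max(cv2.findContours(m,cv2.RETR_EXTERNAL,cv2.CHAIN_APPROX_NONE)[0],key=cv2.contourArea)
e=cv2.fitEllipse(cn); print(e, plane(t,*e[0],70))
a=cv2.resize(t['img'][150:320,90:290],(800,680))[:600]; 
a=np.hstack([cv2.resize(t['img'][240:310,110:190],(400,350),interpolation=cv2.INTER_CUBIC),cv2.resize(sd['img'][140:220,225:285],(300,400),interpolation=cv2.INTER_CUBIC)[:350]])
b=cv2.resize(w['img'],(333,250)); b2=cv2.resize(t['img'][165:310,265:415],(259,250)); z=np.zeros((250,700-592,3),np.uint8)
cv2.imwrite('pics/mix1.png',np.vstack([a,np.hstack([b,b2,z])])[:,:,::-1])
E
```

```text
[[-0.967, 0.254, -0.0], [0.254, 0.967, -0.001], [-0.0, -0.001, -1.0]]
blob [138 269] [ 21  12 194] [148.78865979 274.96391753]
blob [159 270] [ 7 13 44] [162.5        275.52272727]
blob [150 321] [ 14  19 115] [157.95652174 328.63478261]
blob [116 325] [ 38  21 412] [138.06796117 333.78398058]
blob [243 154] [ 11  34 274] [247.90875912 170.40510949]
blob [245 189] [11  6 45] [249.68888889 191.64444444]
((340.26666259765625, 238.43006896972656), (127.09258270263672, 127.5285415649414), 126.2509765625) [545.46058541  -3.08533281  70.        ]
```

View pics/mix1.png

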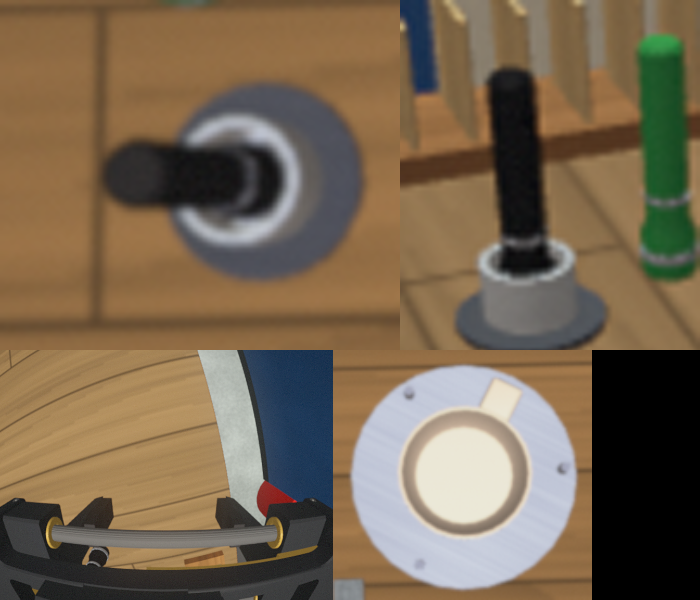

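```bash
python3 - <<'E'
from h import *
t=grab('top');sd=grab('side')
P=np.array
print('tail',two(P(t['position']),ray(t,137.3,274.7),P(sd['position']),ray(sd,247.2,155.3)), plane(t,137.3,274.7,157))
# stand rim top circle centre, foot circle
print('rim',plane(t,110+237/5,240+180/5,42),'foot',plane(t,110+267/5,240+182/5,6))
print('rim2',two(P(t['position']),ray(t,110+237/5,240+180/5),P(sd['position']),ray(sd,225+127/5,140+260/5)))
print('big lamp tail~',plane(t,123,338,200),'base',plane(t,158,329,20),'green tail',plane(t,123,226,157))
# dish rim: bottom-right crop scale 259/150
k=150/259; C=plane(t,265+465*k-333*k,165+(471-350)*k,115); print('dish centre from rim',C)
for n,(x,y),z in [('p0',(409,393),100),('p2',(563,467),100),('p1',(420,565),100),('lug',(501,397),115)]:
    p=plane(t,265+(x-333)*k,165+(y-350)*k,z); d=p[:2]-[545.5,-3]; print(n,p,np.hypot(*d),np.degrees(np.arctan2(d[1],d[0])))
# second view of wheel: disc ellipse in side
c=sd['img'].astype(int); m=((c[:,:,2]-c[:,:,0]>5)&(c[:,:,2]>110)).astype(np.uint8); m[:215]=0;m[:,:262]=0;m[300:]=0;m[:,400:]=0
cn=max(cv2.findContours(m,cv2.RETR_EXTERNAL,cv2.CHAIN_APPROX_NONE)[0],key=cv2.contourArea); print(cv2.boundingRect(cn))
# side pegs tops in side0: (276,239),(357,271),(357,218)
for q,(x,y) in [((276,239),(420,565)),((357,271),(563,467)),((357,218.5),(409,393))]:
    print(two(P(t['position']),ray(t,265+(x-333)*k,165+(y-350)*k),P(sd['position']),ray(sd,*q)))
E
```

```text
tail (array([475.94986606, 397.07680114, 157.03622625]), np.float64(1.7434050824982783)) [475.11573522 397.3493915  157.        ]
rim [474.80959984 397.33934443  42.        ] foot [474.57512858 396.04903778   6.        ]
rim2 (array([475.8775537 , 396.68198608,  42.93696436]), np.float64(2.282655072643498))
big lamp tail~ [358.46016449 405.21246944 200.        ] base [358.8621132  402.03844826  20.        ] green tail [571.42670002 427.16837472 157.        ]
dish centre from rim [547.99062033  -4.05262208 115.        ]
p0 [646.4893827   60.96036023 100.        ] 119.53988079103155 32.34761269668508
p2 [ 551.69087748 -122.82230998  100.        ] 119.98213588850139 -87.04232022942143
p1 [438.20698537  51.93797373 100.        ] 120.5403332782198 152.88588225411775
lug [636.09497807 -49.52210267 115.        ] 101.84181895834139 -27.18128983764693
(268, 225, 123, 67)
(array([439.43127705,  51.57271516,  98.22638186]), np.float64(2.5998433234285625))
(array([ 552.44956234, -123.23690852,   99.33507166]), np.float64(1.4924956965759957))
(array([647.87266734,  60.44820833,  99.3490026 ]), np.float64(2.6818657313844696))
```

>>> {"method": "carry_out", "body": {
  "targets": [
    [[0.088,0,0,0,0,0,-0.128],[0.088,0,0,0,0,0,-0.129],[0.088,-0.02,-0.015,0,0,0,0],[0.088,-0.04,-0.03,0,0,0,0],[0.088,-0.04,-0.03,0,0,0,0],[0.088,-0.04,-0.03,0,0,0,0],[0.088,-0.04,-0.03,0,0,0,0],[0.088,-0.04,-0.03,0,0,0,0],[0.088,-0.04,-0.03,0,0,0,0],[0.088,-0.03,-0.022,0,0,0,0]]
  ]
}}

```text
t: 1.4
position: [458.0, 408.8, 303.0]
tool_rot: [0.004, 3.14, -0.001]
force: [0.1, -0.1, -0.6]
opening: 87.9
finger_force: 0.0
```

```bash
python3 - <<'E'
from h import *
f=grab('wrist','w2'); s=ctrl.state(); print(s['t'],s['position'],s['tool_rot'],s['force'],s['q'])
print(f['position'],cv2.Rodrigues(f['rotation'])[0].round(2).tolist())
E
```

```text
1.45 [463.50877101 403.93127345 303.01222985] [ 0.01569377  3.13654383 -0.00569714] [ 4.54690942 -3.12028195 -0.6373574 ] [-0.8103158   0.4745798   0.02434374  1.63889125 -0.00585125  1.02733019
  0.77514617]
[388.41014099 408.72985653 386.18103382] [[0.0, 0.96, 0.27], [1.0, -0.0, -0.0], [-0.0, 0.27, -0.96]]
```

View pics/w2.png

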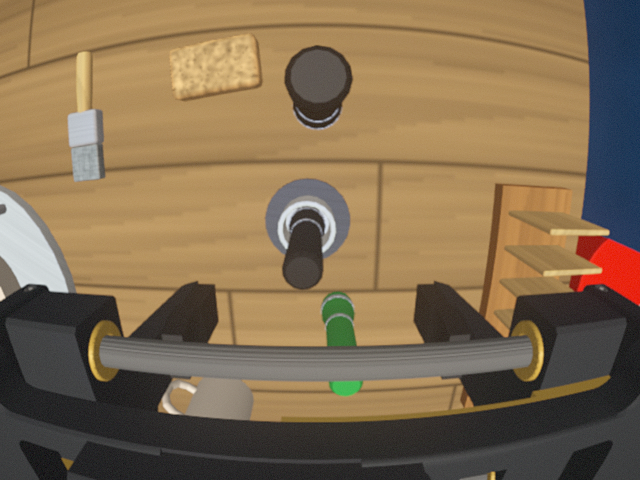

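>>> {"method": "carry_out", "body": {
  "targets": [
    [[0.088,-0.005,-0.004,0,0,0,0],[0.088,-0.005,-0.004,0,0,0,0],[0.088,-0.005,-0.004,0,0,0,0],[0.088,-0.005,-0.003,0.005,0,0,0],[0.088,0,0,0.01,0,0,0],[0.088,0,0,0.01,0,0,0],[0.088,0,0,0.01,0,0,0],[0.088,0,0,0.005,0,0,0],[0.088,0,0,0,0,0,0],[0.088,0,0,0,0,0,0]]
  ]
}}

```text
t: 2.45
position: [475.1, 396.9, 262.7]
tool_rot: [-0.001, 3.142, 0.0]
force: [0.5, 0.6, -0.3]
opening: 88.3
finger_force: 0.0
```

```bash
python3 - <<'E'
from h import *
f=grab('wrist','w3'); s=ctrl.state(); print(s['t'],s['position'],s['tool_rot'],s['force'])
g=f['img'].astype(int); m=((g.max(2)<75)).astype(np.uint8); m[:, :240]=0; m[:,370:]=0; m[:170]=0; m[300:]=0
n,l,st,ce=cv2.connectedComponentsWithStats(m)
for k in range(1,n):
    if st[k,4]>60: print(st[k],ce[k])
P=plane(f,300,262,157,rayw); print(P)
cv2.imwrite('pics/w3c.png',cv2.resize(f['img'][150:350,200:400],(600,600),interpolation=cv2.INTER_CUBIC)[:,:,::-1])
E
```

```text
2.5 [475.27002093 396.9671157  263.05482183] [-4.81892987e-04  3.14111300e+00  7.10192966e-04] [-0.37726946 -0.05182788  0.21319607]
[300 199  39  24 328] [318.32012195 206.97256098]
[ 297  211   49   79 2145] [320.62284382 246.73240093]
[470.66797058 387.97847368 157.        ]
```

View pics/w3c.png

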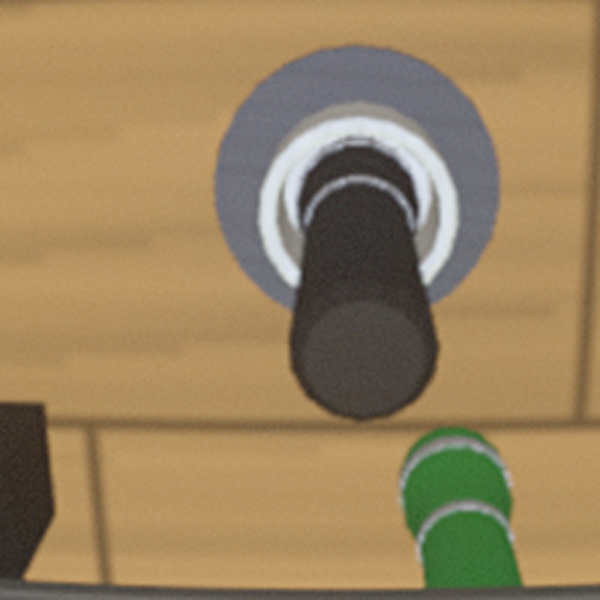

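```bash
python3 - <<'E'
from h import *
f=grab('wrist'); P=lambda u,v,z:plane(f,u,v,z,rayw)
print(P(321.2,266.5,157),P(200+359/3,150+208/3,42),P(200+357/3,150+180/3,6))
E
```

```text
[473.52953583 399.49837938 157.        ] [472.81724433 399.82643226  42.        ] [471.83952373 399.57002698   6.        ]
```

>>> {"method": "carry_out", "body": {
  "targets": [
    [[0.088,0.001,0.0015,0.005,0,0,0],[0.088,0,0,0.012,0,0,0],[0.088,0,0,0.015,0,0,0],[0.088,0,0,0.015,0,0,0],[0.088,0,0,0.015,0,0,0],[0.088,0,0,0.015,0,0,0],[0.088,0,0,0.01,0,0,0],[0.088,0,0,0.006,0,0,0],[0.088,0,0,0.004,0,0,0],[0.088,0,0,0.001,0,0,0]]
  ]
}}

```text
t: 3.55
position: [474.2, 398.3, 164.6]
tool_rot: [-0.0, 3.142, 0.0]
force: [-0.6, 1.5, -0.2]
opening: 88.2
finger_force: 0.0
```

>>> {"method": "carry_out", "body": {
  "targets": [
    [[0.01,0,0,0,0,0,0],[0.01,0,0,0,0,0,0],[0.01,0,0,0,0,0,0],[0.01,0,0,0,0,0,0],[0.01,0,0,0,0,0,0],[0.01,0,0,0,0,0,0],[0.01,0,0,0,0,0,0],[0.01,0,0,0,0,0,0],[0.01,0,0,0,0,0,0],[0.01,0,0,0,0,0,0]]
  ]
}}

```text
t: 4.55
position: [474.1, 398.2, 164.7]
tool_rot: [0.0, -3.141, 0.0]
force: [-0.0, 0.6, -0.1]
opening: 27.0
finger_force: 29.9
```

>>> {"method": "carry_out", "body": {
  "targets": [
    [[0.01,0,0,-0.005,0,0,0],[0.01,0,0,-0.015,0,0,0],[0.01,0,0,-0.018,0,0,0],[0.01,0,0,-0.02,0,0,0],[0.01,0,0,-0.02,0,0,0],[0.01,0,0,-0.02,0,0,0],[0.01,0,0,-0.016,0,0,0],[0.01,-0.005,-0.01,-0.01,0,0,0],[0.01,-0.01,-0.019,-0.005,0,0,0],[0.01,-0.015,-0.028,-0.002,0,0,0]]
  ]
}}

```text
t: 5.55
position: [503.9, 341.6, 297.0]
tool_rot: [-0.005, 3.141, 0.002]
force: [0.7, -0.0, -1.1]
opening: 27.6
finger_force: 29.9
```

>>> {"method": "carry_out", "body": {
  "targets": [
    [[0.01,-0.02,-0.038,0,0,0,0],[0.01,-0.02,-0.038,0,0,0,0],[0.01,-0.02,-0.038,0,0,0,0],[0.01,-0.02,-0.038,0,0,0,0],[0.01,-0.02,-0.038,0,0,0,0],[0.01,-0.02,-0.038,0,0,0,0],[0.01,-0.018,-0.034,0,0,0,0],[0.01,-0.014,-0.025,0,0,0,0],[0.01,-0.009,-0.015,0,0,0,0],[0.01,-0.005,-0.01,0,0,0,0]]
  ]
}}

```text
t: 6.55
position: [670.6, 27.5, 295.9]
tool_rot: [0.002, 3.142, -0.001]
force: [0.4, -0.3, -1.3]
opening: 27.2
finger_force: 29.9
```

```bash
python3 - <<'E'
from h import *
sd=grab('side');t=grab('top'); s=ctrl.state(); print(s['t'],s['position'],s['tool_rot'],s['opening'],s['finger_force'])
a=np.hstack([cv2.resize(sd['img'][80:330,200:450],(400,400)),cv2.resize(t['img'][130:330,240:440],(400,400))])
cv2.imwrite('pics/mix2.png',a[:,:,::-1])
E
```

```text
6.65 [670.32501362  28.12767434 295.70999964] [-1.82502955e-03 -3.14143745e+00  7.48947981e-04] 27.280844121246478 29.94822641601786
```

View pics/mix2.png

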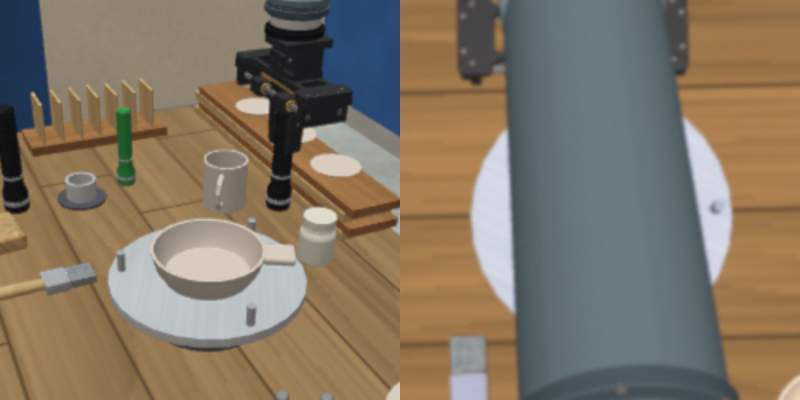

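```bash
cat >> h.py <<'E'
C=np.array([546,-3.5])
def rows(p0,pts,nd=4):
    """cumulative-rounded tool increments (dx=-wx, dy=wy), m"""
    cum=np.round((np.array(pts)-p0)*[-1,1]/1000,nd); return np.diff(np.vstack([[0,0],cum]),axis=0).round(nd).tolist()
E
python3 - <<'E'
from h import *
p0=np.array([670.2,28.0]); d=p0-C; r0=np.hypot(*d); ph=np.arctan2(d[1],d[0]); print(r0,np.degrees(ph))
inc=[.02,.03,.03,.01]+[.015,.015,.015,.02,.03,.04,.05,.06,.07,.08,.083,.083]
a=ph+np.cumsum(inc); 
for r in rows(p0,[C+128*np.array([np.cos(x),np.sin(x)]) for x in a]): print(r)
e=C+128*np.array([np.cos(a[-1]),np.sin(a[-1])]); print(e,a[-1], rows(e,[C+r*np.array([np.cos(x),np.sin(x)]) for r,x in [(128,a[-1]+.03),(120,a[-1]+.03),(100,a[-1]+.03)]]))
E
```

```text
128.1323144253627 14.231458315642607
[0.0008, 0.0024]
[0.0011, 0.0037]
[0.0011, 0.0037]
[0.0005, 0.0012]
[0.0006, 0.0018]
[0.0007, 0.0018]
[0.0007, 0.0018]
[0.001, 0.0023]
[0.0015, 0.0036]
[0.0023, 0.0046]
[0.003, 0.0056]
[0.0041, 0.0065]
[0.0052, 0.0073]
[0.0065, 0.0079]
[0.0074, 0.0076]
[0.0081, 0.0069]
[625.62764371  96.71695643] 0.8993858049682899 [[0.003, 0.0023], [0.0048, -0.0064], [0.012, -0.016]]
```

Descend beside peg0, closing most of the gap.

>>> {"method": "carry_out", "body": {
  "targets": [
    [[0.01,0,0,0.005,0,0,0],[0.01,0,0,0.012,0,0,0],[0.01,0,0,0.015,0,0,0],[0.01,0,0,0.012,0,0,0],[0.01,0.0008,0.0024,0.008,0,0,0],[0.01,0.0011,0.0037,0.004,0,0,0],[0.01,0.0011,0.0037,0,0,0,0],[0.01,0.0005,0.0012,0,0,0,0],[0.01,0,0,0,0,0,0],[0.01,0,0,0,0,0,0]]
  ]
}}

```text
t: 7.65
position: [667.0, 40.2, 240.3]
tool_rot: [-0.0, 3.141, -0.0]
force: [-0.8, -0.1, -1.2]
opening: 26.9
finger_force: 29.9
```

```bash
python3 - <<'E'
from h import *
sd=grab('side'); s=ctrl.state(); print(s['t'],s['position'],s['force'])
cv2.imwrite('pics/mix3.png',cv2.resize(sd['img'][170:310,250:430],(771,600),interpolation=cv2.INTER_CUBIC)[:,:,::-1])
E
```

```text
7.7 [666.97557514  40.11585585 240.21649131] [ 0.10558539  0.30805402 -1.90466664]
```

View pics/mix3.png

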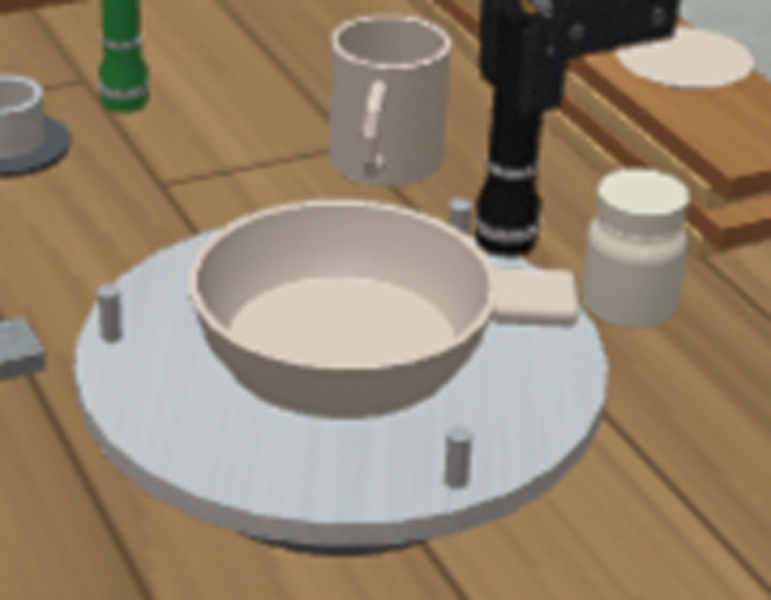

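```bash
cat >> h.py <<'E'
def wheel(sd):
    """angles (deg) of pegs and lug from the side picture"""
    hsv=cv2.cvtColor(sd['img'],cv2.COLOR_RGB2HSV).astype(int); out=[]
    c=sd['img'].astype(int); v=hsv[:,:,2]; blue=c[:,:,2]-c[:,:,0]
    disc=((blue>2)&(v>120)).astype(np.uint8); disc[:205]=0; disc[310:]=0; disc[:,:255]=0; disc[:,405:]=0
    hull=np.zeros_like(disc); cn=max(cv2.findContours(disc,0,1)[0],key=cv2.contourArea); cv2.fillConvexPoly(hull,cv2.convexHull(cn),1)
    roi=cv2.dilate(hull,np.ones((9,9),np.uint8))
    m=((blue>-12)&(v>60)&(v<150)&(roi>0)).astype(np.uint8); m[cv2.boundingRect(cn)[1]+61:]*=1
    n,l,st,ce=cv2.connectedComponentsWithStats(m)
    for k in range(1,n):
        x,y,w,h,a=st[k]
        if a<15 or w>12 or h<6 or h>22: continue
        p=plane(sd,x+(w-1)/2,y+1.5,100)[:2]-C
        if 105<np.hypot(*p)<138: out.append(('peg',round(np.hypot(*p)),round(np.degrees(np.arctan2(p[1],p[0])),1)))
    # lug: bright warm top face, radius 88..118 at z=115
    w=((blue<-8)&(v>200)).astype(np.uint8); ys,xs=np.nonzero(w)
    P=np.array([plane(sd,a,b,115)[:2]-C for a,b in zip(xs,ys)]) if len(xs) else np.zeros((0,2))
    r=np.hypot(*P.T); P=P[(r>88)&(r<122)]
    if len(P): q=P.mean(0); out.append(('lug',len(P),round(np.hypot(*q)),round(np.degrees(np.arctan2(q[1],q[0])),1)))
    return out
E
python3 - <<'E'
from h import *
f=grab('side'); 
print(wheel(f)); g=f['img']; print(g[239,276],g[243,276],g[238,380],g[240,382],g[275,357],g[255,290],g[250,330],g[226,330])
f['img']=cv2.imread('pics/side1.png')[:,:,::-1].copy(); print(wheel(f))
E
```

```text
[('peg', 119, np.float64(156.8)), ('peg', 128, np.float64(-89.1)), ('lug', 132, 103, np.float64(-27.1))]
[116 115 117] [93 91 90] [216 204 190] [218 205 192] [103  99  99] [191 198 199] [217 205 191] [171 160 148]
[('peg', 119, np.float64(154.9)), ('peg', 128, np.float64(-89.1)), ('lug', 123, 103, np.float64(-27.1))]
```

>>> {"method": "carry_out", "body": {
  "targets": [
    [[0.01,0.0006,0.0018,0,0,0,0],[0.01,0.0007,0.0018,0,0,0,0],[0.01,0.0007,0.0018,0,0,0,0],[0.01,0.001,0.0023,0,0,0,0],[0.01,0.0015,0.0036,0,0,0,0],[0.01,0.0023,0.0046,0,0,0,0],[0.01,0.003,0.0056,0,0,0,0],[0.01,0.0041,0.0065,0,0,0,0],[0.01,0.0052,0.0073,0,0,0,0],[0.01,0.0065,0.0079,0,0,0,0]]
  ]
}}

```text
t: 8.75
position: [640.6, 84.3, 239.7]
tool_rot: [-0.001, 3.142, 0.0]
force: [-0.8, 0.2, -1.1]
opening: 27.5
finger_force: 29.9
```

>>> {"method": "carry_out", "body": {
  "targets": [
    [[0.01,0.0074,0.0076,0,0,0,0],[0.01,0.0081,0.0069,0,0,0,0],[0.01,0.003,0.0023,-0.01,0,0,0],[0.01,0,0,-0.018,0,0,0],[0.01,0,0,-0.018,0,0,0],[0.01,0.0056,-0.0075,-0.01,0,0,0],[0.01,0.0056,-0.0075,-0.004,0,0,0],[0.01,0.0056,-0.0074,0,0,0,0],[0.01,0,0,0,0,0,0],[0.01,0,0,0,0,0,0]]
  ]
}}

```text
t: 9.75
position: [605.3, 77.5, 299.0]
tool_rot: [-0.001, -3.14, 0.0]
force: [0.2, 0.2, -1.5]
opening: 27.0
finger_force: 29.9
```

```bash
python3 - <<'E'
from h import *
for k in range(3):
    s=ctrl.state(); f=grab('side','follow%d'%k); print(s['t'],s['position'],wheel(f))
s=ctrl.state(); print(s['t'],s['position'],s['tool_rot'],s['finger_force'])
E
```

```text
9.75 [605.31535725  77.46684155 299.04407061] [('peg', 120, np.float64(-23.4)), ('peg', 126, np.float64(-138.4)), ('lug', 100, 103, np.float64(40.2))]
9.8 [605.52369294  77.97456257 299.08586239] [('peg', 121, np.float64(-19.6)), ('peg', 128, np.float64(-136.2)), ('lug', 98, 103, np.float64(42.0))]
9.85 [605.64036336  78.17983065 299.13313021] [('peg', 120, np.float64(-19.6)), ('peg', 129, np.float64(-134.0)), ('lug', 98, 103, np.float64(44.2))]
9.9 [605.74739986  78.31130034 299.22549165] [ 1.21022210e-03 -3.14094102e+00 -2.24124844e-04] 29.94832578347996
```

```bash
cat > follow.py <<'E'
import sys,json
from h import *
from scipy.optimize import curve_fit
# usage: follow.py cmdx cmdy nframes fit_tau ; log.json holds (t, lug deg unwrapped)
cmd=np.array([float(sys.argv[1]),float(sys.argv[2])]); n=int(sys.argv[3]); ft=int(sys.argv[4])
L=json.load(open('log.json'))
for k in range(n):
    t=ctrl.state()['t']; f=grab('side','f%.2f'%t); w=wheel(f); print(t,w)
    l=[x for x in w if x[0]=='lug']
    if l and 90<l[0][2]<112 and l[0][1]>40:
        a=float(l[0][3]); a+=360*round((L[-1][1]+35*(t-L[-1][0])-a)/360); L.append([t,a])
json.dump(L,open('log.json','w'))
D=np.array(L); T0=9.75
def model(t,th0,w0,tau=18.5):
    s=t-T0; return th0+(w0+.308)*tau*(1-np.exp(-s/tau))-.308*s
p,_=curve_fit(model,D[:,0],np.radians(D[:,1]),p0=[.7,.75]+[18.5]*ft)
s=ctrl.state(); t=s['t']; print('fit',p.round(3),'res deg',np.degrees(model(D[:,0],*p)-np.radians(D[:,1]))[-4:].round(1))
pos=lambda t:C+100*np.array([np.cos(model(t,*p)),np.sin(model(t,*p))])
print('t',t,'meas',s['position'].round(1),'lug now',pos(t).round(1),'w',(model(t+.1,*p)-model(t,*p))*10,'err',(s['position'][:2]-pos(t)).round(1))
pts=[pos(t+.1*(k+1)) for k in range(10)]
e=cmd-pos(t); pts=[q+e*max(0,1-(k+1)/3) for k,q in enumerate(pts)]
R=rows(cmd,pts); print([[.01]+r+[0]*4 for r in R]); print('cmd after',cmd+np.sum(R,0)*[-1000,1000])
E
echo '[[9.75,40.2],[9.8,42.0],[9.85,44.2]]' > log.json; python3 follow.py 605.7 77.9 0 0
```

```text
fit [0.7   0.701] res deg [-0.1  0.1 -0.1]
t 9.9 meas [605.7  78.3 299.2] lug now [615.3  68.6] w 0.6899750581456143 err [-9.6  9.7]
[[0.01, 0.0019, 0.0015, 0, 0, 0, 0], [0.01, 0.0022, 0.0011, 0, 0, 0, 0], [0.01, 0.0024, 0.0007, 0, 0, 0, 0], [0.01, 0.0059, 0.0034, 0, 0, 0, 0], [0.01, 0.006, 0.003, 0, 0, 0, 0], [0.01, 0.0061, 0.0025, 0, 0, 0, 0], [0.01, 0.0062, 0.0021, 0, 0, 0, 0], [0.01, 0.0063, 0.0017, 0, 0, 0, 0], [0.01, 0.0064, 0.0013, 0, 0, 0, 0], [0.01, 0.0063, 0.0008, 0, 0, 0, 0]]
cmd after [556.  96.]
```

>>> {"method": "carry_out", "body": {
  "targets": [
    [[0.01,0.002,0.0015,0,0,0,0],[0.01,0.002,0.001,0,0,0,0],[0.01,0.0025,0.001,0,0,0,0],[0.01,0.006,0.003,0,0,0,0],[0.01,0.006,0.003,0,0,0,0],[0.01,0.006,0.0025,0,0,0,0],[0.01,0.006,0.002,0,0,0,0],[0.01,0.0065,0.002,0,0,0,0],[0.01,0.0065,0.001,0,0,0,0],[0.01,0.0065,0.001,0,0,0,0]]
  ]
}}

```text
t: 10.9
position: [555.2, 95.9, 299.8]
tool_rot: [-0.0, 3.142, -0.0]
force: [0.5, 0.8, -1.4]
opening: 27.2
finger_force: 29.9
```

```bash
python3 follow.py 555.7 95.9 1 0
```

```text
10.9 [('peg', 119, np.float64(152.9)), ('peg', 129, np.float64(-91.8)), ('lug', 101, 103, np.float64(89.1))]
fit [0.697 0.779] res deg [-0.3  0.1  0.2 -0. ]
t 10.95 meas [554.3  96.1 299.7] lug now [544.   96.5] w 0.7082208972726822 err [10.3 -0.4]
[[0.01, 0.011, -0.0002, 0, 0, 0, 0], [0.01, 0.0108, -0.0007, 0, 0, 0, 0], [0.01, 0.0107, -0.0011, 0, 0, 0, 0], [0.01, 0.0067, -0.0019, 0, 0, 0, 0], [0.01, 0.0065, -0.0022, 0, 0, 0, 0], [0.01, 0.0063, -0.0027, 0, 0, 0, 0], [0.01, 0.006, -0.003, 0, 0, 0, 0], [0.01, 0.0057, -0.0035, 0, 0, 0, 0], [0.01, 0.0055, -0.0037, 0, 0, 0, 0], [0.01, 0.0052, -0.0041, 0, 0, 0, 0]]
cmd after [481.3  72.8]
```

>>> {"method": "carry_out", "body": {
  "targets": [
    [[0.01,0.011,0,0,0,0,0],[0.01,0.011,-0.001,0,0,0,0],[0.01,0.0105,-0.001,0,0,0,0],[0.01,0.0065,-0.002,0,0,0,0],[0.01,0.0065,-0.002,0,0,0,0],[0.01,0.0065,-0.0025,0,0,0,0],[0.01,0.006,-0.003,0,0,0,0],[0.01,0.0055,-0.0035,0,0,0,0],[0.01,0.0055,-0.004,0,0,0,0],[0.01,0.0055,-0.004,0,0,0,0]]
  ]
}}

```text
t: 11.95
position: [480.9, 72.4, 299.7]
tool_rot: [-0.0, 3.141, -0.0]
force: [1.0, -0.5, -0.6]
opening: 27.3
finger_force: 29.9
```

```bash
python3 follow.py 481.2 72.9 1 0
```

```text
11.95 [('peg', 125, np.float64(-52.5)), ('peg', 125, np.float64(-164.8)), ('lug', 111, 102, np.float64(131.1))]
fit [0.696 0.785] res deg [ 0.1  0.1  0.3 -0.2]
t 12.0 meas [480.1  71.7 299.6] lug now [478.   69.8] w 0.6573244594885841 err [2.1 1.8]
[[0.01, 0.0057, -0.0056, 0, 0, 0, 0], [0.01, 0.0054, -0.0059, 0, 0, 0, 0], [0.01, 0.005, -0.0062, 0, 0, 0, 0], [0.01, 0.0036, -0.0053, 0, 0, 0, 0], [0.01, 0.0033, -0.0055, 0, 0, 0, 0], [0.01, 0.0028, -0.0056, 0, 0, 0, 0], [0.01, 0.0025, -0.0058, 0, 0, 0, 0], [0.01, 0.0021, -0.0058, 0, 0, 0, 0], [0.01, 0.0017, -0.0059, 0, 0, 0, 0], [0.01, 0.0013, -0.006, 0, 0, 0, 0]]
cmd after [447.8  15.3]
```

Fit agrees within 2 mm; carrying on.

>>> {"method": "carry_out", "body": {
  "targets": [
    [[0.01,0.0055,-0.0055,0,0,0,0],[0.01,0.0055,-0.006,0,0,0,0],[0.01,0.005,-0.006,0,0,0,0],[0.01,0.0035,-0.0055,0,0,0,0],[0.01,0.0035,-0.0055,0,0,0,0],[0.01,0.003,-0.0055,0,0,0,0],[0.01,0.0025,-0.006,0,0,0,0],[0.01,0.002,-0.0055,0,0,0,0],[0.01,0.0015,-0.006,0,0,0,0],[0.01,0.0015,-0.006,0,0,0,0]]
  ]
}}

```text
t: 13.0
position: [447.8, 14.8, 299.7]
tool_rot: [-0.0, 3.141, -0.0]
force: [0.2, 0.5, -1.1]
opening: 27.3
finger_force: 29.9
```

```bash
python3 follow.py 447.7 15.4 1 0
```

```text
13.0 [('peg', 120, np.float64(-11.7)), ('peg', 128, np.float64(-128.5)), ('lug', 134, 102, np.float64(169.8))]
fit [0.694 0.788] res deg [ 0.1  0.4  0.1 -0.2]
t 13.05 meas [447.5  13.8 299.7] lug now [447.1  11.6] w 0.6063319083439023 err [0.4 2.2]
[[0.01, 0.0009, -0.0073, 0, 0, 0, 0], [0.01, 0.0006, -0.0073, 0, 0, 0, 0], [0.01, 0.0002, -0.0072, 0, 0, 0, 0], [0.01, -0.0004, -0.0059, 0, 0, 0, 0], [0.01, -0.0007, -0.0058, 0, 0, 0, 0], [0.01, -0.001, -0.0058, 0, 0, 0, 0], [0.01, -0.0013, -0.0056, 0, 0, 0, 0], [0.01, -0.0017, -0.0055, 0, 0, 0, 0], [0.01, -0.0019, -0.0053, 0, 0, 0, 0], [0.01, -0.0022, -0.0052, 0, 0, 0, 0]]
cmd after [455.2 -45.5]
```

>>> {"method": "carry_out", "body": {
  "targets": [
    [[0.01,0.001,-0.0075,0,0,0,0],[0.01,0.0005,-0.0075,0,0,0,0],[0.01,0,-0.007,0,0,0,0],[0.01,-0.0005,-0.006,0,0,0,0],[0.01,-0.0005,-0.006,0,0,0,0],[0.01,-0.001,-0.0055,0,0,0,0],[0.01,-0.0015,-0.0055,0,0,0,0],[0.01,-0.0015,-0.0055,0,0,0,0],[0.01,-0.002,-0.0055,0,0,0,0],[0.01,-0.002,-0.005,0,0,0,0]]
  ]
}}

```text
t: 14.05
position: [455.5, -46.1, 299.7]
tool_rot: [-0.0, 3.142, -0.0]
force: [-0.6, -0.0, -1.3]
opening: 26.7
finger_force: 29.9
```

```bash
python3 follow.py 455.2 -45.6 1 0
```

```text
14.05 [('peg', 118, np.float64(150.9)), ('peg', 130, np.float64(-94.9)), ('lug', 150, 102, np.float64(-154.1))]
fit [0.693 0.791] res deg [ 0.5  0.4  0.2 -0.5]
t 14.1 meas [455.8 -46.9 299.8] lug now [456.9 -48.9] w 0.5583610084942192 err [-1.1  2. ]
[[0.01, -0.0032, -0.006, 0, 0, 0, 0], [0.01, -0.0035, -0.0058, 0, 0, 0, 0], [0.01, -0.0037, -0.0056, 0, 0, 0, 0], [0.01, -0.0034, -0.0043, 0, 0, 0, 0], [0.01, -0.0036, -0.0041, 0, 0, 0, 0], [0.01, -0.0037, -0.0038, 0, 0, 0, 0], [0.01, -0.0039, -0.0036, 0, 0, 0, 0], [0.01, -0.004, -0.0033, 0, 0, 0, 0], [0.01, -0.0042, -0.0032, 0, 0, 0, 0], [0.01, -0.0043, -0.0028, 0, 0, 0, 0]]
cmd after [492.7 -88.1]
```

>>> {"method": "carry_out", "body": {
  "targets": [
    [[0.01,-0.003,-0.006,0,0,0,0],[0.01,-0.0035,-0.006,0,0,0,0],[0.01,-0.004,-0.0055,0,0,0,0],[0.01,-0.0035,-0.0045,0,0,0,0],[0.01,-0.0035,-0.004,0,0,0,0],[0.01,-0.004,-0.004,0,0,0,0],[0.01,-0.004,-0.0035,0,0,0,0],[0.01,-0.004,-0.0035,0,0,0,0],[0.01,-0.004,-0.003,0,0,0,0],[0.01,-0.0045,-0.003,0,0,0,0]]
  ]
}}

```text
t: 15.1
position: [493.7, -88.8, 299.7]
tool_rot: [0.001, -3.142, -0.0]
force: [-0.7, -1.4, -1.1]
opening: 27.0
finger_force: 29.9
```

```bash
python3 follow.py 493.2 -88.6 1 0
```

```text
15.1 [('peg', 124, np.float64(-175.9)), ('peg', 127, np.float64(-63.8)), ('lug', 163, 102, np.float64(-120.5))]
fit [0.69  0.795] res deg [ 0.6  0.6  0.1 -0.9]
t 15.15 meas [494.3 -89.3 299.8] lug now [496.1 -90.2] w 0.5131870202104594 err [-1.8  0.8]
[[0.01, -0.0055, -0.003, 0, 0, 0, 0], [0.01, -0.0055, -0.0027, 0, 0, 0, 0], [0.01, -0.0057, -0.0024, 0, 0, 0, 0], [0.01, -0.0047, -0.0017, 0, 0, 0, 0], [0.01, -0.0047, -0.0015, 0, 0, 0, 0], [0.01, -0.0048, -0.0012, 0, 0, 0, 0], [0.01, -0.0047, -0.0009, 0, 0, 0, 0], [0.01, -0.0048, -0.0007, 0, 0, 0, 0], [0.01, -0.0048, -0.0005, 0, 0, 0, 0], [0.01, -0.0047, -0.0003, 0, 0, 0, 0]]
cmd after [ 543.1 -103.5]
```

>>> {"method": "carry_out", "body": {
  "targets": [
    [[0.01,-0.006,-0.003,0,0,0,0],[0.01,-0.006,-0.0025,0,0,0,0],[0.01,-0.006,-0.0025,0,0,0,0],[0.01,-0.005,-0.0015,0,0,0,0],[0.01,-0.005,-0.0015,0,0,0,0],[0.01,-0.005,-0.001,0,0,0,0],[0.01,-0.005,-0.001,0,0,0,0],[0.01,-0.005,-0.0005,0,0,0,0],[0.01,-0.005,-0.0005,0,0,0,0],[0.01,-0.005,0,0,0,0,0]]
  ]
}}

```text
t: 16.15
position: [546.8, -102.7, 299.7]
tool_rot: [0.0, -3.142, -0.0]
force: [0.2, 0.5, -0.7]
opening: 27.0
finger_force: 29.9
```

```bash
python3 follow.py 546.2 -102.6 1 1
```

```text
16.15 [('peg', 123, np.float64(-34.5)), ('peg', 127, np.float64(-147.8)), ('lug', 163, 103, np.float64(-89.8))]
fit [ 0.696  0.777 21.115] res deg [ 0.1  0.  -0.1  0.1]
t 16.2 meas [ 547.5 -102.5  299.8] lug now [ 548.9 -103.5] w 0.48972287227701194 err [-1.5  1. ]
[[0.01, -0.0058, -0.0, 0, 0, 0, 0], [0.01, -0.0058, 0.0002, 0, 0, 0, 0], [0.01, -0.0056, 0.0004, 0, 0, 0, 0], [0.01, -0.0047, 0.001, 0, 0, 0, 0], [0.01, -0.0046, 0.0011, 0, 0, 0, 0], [0.01, -0.0045, 0.0014, 0, 0, 0, 0], [0.01, -0.0044, 0.0016, 0, 0, 0, 0], [0.01, -0.0043, 0.0017, 0, 0, 0, 0], [0.01, -0.0042, 0.002, 0, 0, 0, 0], [0.01, -0.0041, 0.0021, 0, 0, 0, 0]]
cmd after [594.2 -91.1]
```

>>> {"method": "carry_out", "body": {
  "targets": [
    [[0.01,-0.006,0,0,0,0,0],[0.01,-0.006,0,0,0,0,0],[0.01,-0.0055,0.0005,0,0,0,0],[0.01,-0.0045,0.001,0,0,0,0],[0.01,-0.0045,0.001,0,0,0,0],[0.01,-0.0045,0.0015,0,0,0,0],[0.01,-0.0045,0.0015,0,0,0,0],[0.01,-0.0045,0.0015,0,0,0,0],[0.01,-0.004,0.002,0,0,0,0],[0.01,-0.004,0.002,0,0,0,0]]
  ]
}}

```text
t: 17.2
position: [594.7, -91.4, 299.7]
tool_rot: [0.0, -3.142, -0.0]
force: [0.2, -1.1, -1.6]
opening: 26.9
finger_force: 29.9
```

```bash
python3 follow.py 594.2 -91.6 1 1
```

```text
17.2 [('peg', 115, np.float64(120.4)), ('peg', 128, np.float64(-121.3)), ('lug', 151, 102, np.float64(-61.8))]
fit [ 0.696  0.779 20.787] res deg [ 0.  -0.2 -0.2  0.2]
t 17.25 meas [595.3 -90.9 299.7] lug now [595.5 -90.4] w 0.44804811079629303 err [-0.3 -0.5]
[[0.01, -0.0043, 0.0027, 0, 0, 0, 0], [0.01, -0.0041, 0.0029, 0, 0, 0, 0], [0.01, -0.004, 0.003, 0, 0, 0, 0], [0.01, -0.0035, 0.0027, 0, 0, 0, 0], [0.01, -0.0032, 0.0029, 0, 0, 0, 0], [0.01, -0.0031, 0.0029, 0, 0, 0, 0], [0.01, -0.003, 0.0031, 0, 0, 0, 0], [0.01, -0.0028, 0.0032, 0, 0, 0, 0], [0.01, -0.0027, 0.0032, 0, 0, 0, 0], [0.01, -0.0024, 0.0033, 0, 0, 0, 0]]
cmd after [627.3 -61.7]
```

One more second as margin, then lift and stop.

>>> {"method": "carry_out", "body": {
  "targets": [
    [[0.01,-0.0045,0.0025,0,0,0,0],[0.01,-0.004,0.003,0,0,0,0],[0.01,-0.004,0.003,0,0,0,0],[0.01,-0.0035,0.0025,0,0,0,0],[0.01,-0.003,0.003,0,0,0,0],[0.01,-0.003,0.003,0,0,0,0],[0.01,-0.003,0.003,0,0,0,0],[0.01,-0.003,0.003,0,0,0,0],[0.01,-0.0025,0.0035,0,0,0,0],[0.01,-0.0025,0.0035,0,0,0,0]]
  ]
}}

```text
t: 18.25
position: [627.6, -61.3, 299.7]
tool_rot: [0.0, -3.142, -0.0]
force: [0.3, 0.0, -1.6]
opening: 27.2
finger_force: 29.9
```

>>> {"method": "carry_out", "body": {
  "targets": [
    [[0.01,-0.001,0.001,-0.003,0,0,0],[0.01,0,0,-0.006,0,0,0],[0.01,0,0,-0.008,0,0,0],[0.01,0,0,-0.008,0,0,0],[0.01,0,0,-0.006,0,0,0],[0.01,0,0,-0.003,0,0,0],[0.01,0,0,0,0,0,0],[0.01,0,0,0,0,0,0],[0.01,0,0,0,0,0,0],[0.01,0,0,0,0,0,0]]
  ]
}}

```text
t: 19.25
position: [628.2, -60.6, 333.4]
tool_rot: [0.0, -3.141, -0.0]
force: [-0.3, 1.1, -2.2]
opening: 27.1
finger_force: 29.9
```

```bash
python3 -c "
from h import *
s=ctrl.state(); print(s['t'],s['position'],s['tool_rot'],s['finger_force']); print(ctrl.hand_in())"
```

```text
19.25 [628.19985858 -60.57002343 333.36105493] [ 4.90957455e-04 -3.14099594e+00 -3.11148882e-06] 29.948301161639392
the job is handed in; nothing more can be done
None
```

The job is handed in: the lamp came out of its cradle, the wheel was pushed to about 0.8 rad/s and released, the lens followed the lug for about 8 s by my camera measurements (roughly 26 mm above it, at most about 14 mm off to the side), and the lamp is still held upright above the dish; the hand-in returned no verdict.

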